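# Load two loose tubes onto a roller mixer

### The arm

A 7-joint arm with a two-finger parallel gripper is mounted at the origin on the work surface. World frame = base frame: x ahead of the robot, y to its left, z up, the work surface at z = 0. Lengths are in m, angles in rad, forces in N, time in s.
With the tool pointing down it reaches from about 0.4 to 0.9 m from the base axis. Payload 5.6 kg.
Tool frame: the origin (TCP) lies between the finger pads; the fingertips stand 19 mm ahead of it and the grasp point (between the pads) is the TCP; z points along the fingers, y is the direction in which the jaws open and shut (so a half turn about z gives the same grasp; the last joint's range is limited). The gripper opens to 92 mm and grips with 3 to 60 N. Pads are 20 mm wide; open, the fingers measure 128 mm over their backs; the gripper's body (75 mm by 189 mm) begins 69 mm behind the grasp point.
Start: joints at [-1.296, 0.468, -0.012, 1.603, 0.006, 1.071, -0.056], TCP at [0.203, 0.617, 0.234] pointing down, gripper open.
Joint ranges: [-2.53, 2.53], [-0.31, 2.02], [-1.57, 1.55], [0.28, 2.44], [-1.29, 4.43], [0.15, 1.84], [-2.92, 2.92]. Speed limits (rad/s): [2.57, 2.57, 3.14, 3.14, 3.14, 3.14, 3.14].

### API

Orientations are given as a rotation vector (axis times angle).
In Python, from workcell import status, eyes, env gives the robot as it stands.
- The arm moves only by the tool send_rows, never from a script. Its argument "increments" is a list of rows, each a list of 3 entries, a list of its own where there are three numbers: the shift along the tool's x, y, z in m, then the turn, a rotation vector about the tool's x, y, z in rad, then the opening in per cent of the stroke, from 0 (shut) to 100 (fully open). In form: [[[x, y, z], [wx, wy, wz], jaw], ...]. A call has exactly 5 rows; each row is the pose to reach, as a shift and turn from the pose commanded when the call began, along the tool's axes at that moment; what a row does not reach only later rows make up. A row lasts 1/8 s, in which the tool goes at most 62.5 mm and 10.7 degrees, less where a joint would pass 70% of its speed; a pose out of reach is approached as far as the arm can. A call with a gripper value outside its range is refused whole. The fingers move at their own pace and stop on an object; the grip force is fixed at half the most. Time passes only in rows, so rows that repeat a pose let the fingers close, or fill a call up. It gives the time, the measured TCP pose, the force and the opening at its end, in the units of the state.
- status.observe(): the state, without advancing time (a new reading comes with each control period).
- eyes.capture(name): name is "scene" or "top"; returns (picture, depth): 400x640x3 uint8, red, green, blue; 400x640 float32, m along the optical axis (not along the pixel's ray), 0 where there is no reading.
- eyes.calibration(name): a dict with "intrinsics" (3x3 intrinsics, pixels), "dist_coeffs" ([k1, k2, p1, p2, k3] as OpenCV has them; the pictures are not rectified), "rvec" (rotation vector, rad) and "tvec" (3), from world to camera coordinates, as OpenCV has them. Camera axes: x right, y down, z forward; pixel columns grow to the right and rows downward; lengths in m; the calibration is good to about 2 mm. A picture is of the moment at which its call begins. calibration takes no time and is no camera call.
- env.hand_in(): hands the job in, once; it reports no verdict.
The state is a dict: "time": time; "joint_pos": joint angles; "qd": joint speeds; "joint_efforts": joint torques, N m; "ee_pos": TCP position; "tool_rot": TCP orientation; "force": force on the tool from outside, world axes, zero at the start; "moment": the same for the moment, N m; "gripper_width": finger opening in m.
Only numpy, scipy, OpenCV 4.12 (cv2) and the standard library are available. Lean on these libraries where they do the work, as an engineer would, in place of code of your own. Each camera call takes 0.05 s, during which the arm holds its last target.

### The job

Two amber sample tubes with blue caps are lying loose on the bench, where they roll away at a touch. Lay both on the roller mixer, each lying lengthwise in a gap between two neighbouring rollers, either way round; set them down gently without dropping them, and leave the red-capped tube and everything else on the bench where it is.

Things in the scene. Friction and masses are not known exactly. Their poses are not given: they have to be found in the camera images.
- tube_a: One of two amber screw-cap tubes to load, lying on its side and free to roll: 116 mm long, body 29.4 mm in diameter, last 15 mm at the closed end a cone, blue cap 34 mm in diameter and 14 mm long at the other end; about 65 g. Origin on its axis at mid-length, 16 mm above the bench; x axis along the tube to the cap (cap end lies 1.5 degrees up), y and z turn as it rolls.
- tube_b: The other amber tube with a blue cap to load: same size and axes as tube_a.
- mixer: White bench roller mixer, switched off, does not move. Origin on the bench below the middle of its rollers; z up, y along the rollers, towards the drive end with the dark panel. Six still grey rollers, 30 mm in diameter, y -140 to 140 mm, axes 82 mm up at x = -95, -57, -19, 19, 57, 95 mm. Housing x -125 to 125, y -173 to 233 mm; end walls at y = -145 and 145 are 102 and 108 mm high, a knob 125.
- gap_mid (a point): Middle of the mixer's middle gap: the point where a tube's origin lies when it is seated there at half length, 106 mm above the bench (tube's cap end 2 degrees up). Axes as the mixer's. The five gaps lie at x = -76, -38, 0, 38 and 76 mm from here. The roller tops are 9 mm below this point, so fingertips should reach at most 7 mm below the tube's axis.
- gap_far (a point): The same point of the gap farthest from the robot, at x = 76 mm from gap_mid. Two tubes in neighbouring gaps leave only 4 mm between their caps, too little for a finger; tubes in every second gap leave about 40 mm between them.
- red_tube: Red-capped pale tube already on the mixer, same size and axes as the amber ones, lying in the gap nearest the robot (x = -76 mm of the mixer), within 45 mm of the rollers' middle. To be left there.
- tip_box: Orange pipette-tip box with a pale lid, 124 x 86 x 91 mm, loose bystander. Origin: centre of its underside.
- clear_bottle: Clear glass bottle with blue cap, 70 mm in diameter, 138 mm high, loose bystander. Origin: centre of its underside.
- brown_bottle: Small brown bottle with red cap, 56 mm in diameter, 105 mm high, loose bystander. Origin: centre of its underside.
- tape_roll: Yellow roll of tape lying flat, 100 mm in diameter, 24 mm high, loose bystander. Origin: centre of its underside.
- marker: Marker pen lying on the bench, 130 mm long along its x axis, 15 mm thick, loose bystander. Origin: underside, mid-length.
- cryo_box: White lidded card box, 136 x 136 x 53 mm, loose bystander. Origin: centre of its underside.

How it is judged:
At the end, for the whole second after the job is handed in: Both amber tubes lie at rest in gaps between rollers of the mixer: axis 101 to 111 mm above the bench (106 when seated), along the rollers within 0.12 rad, mid-length within 90 mm of the rollers' middle and within the outermost roller axes; the red-capped tube is within 15 mm of where it was (x of tube_a in the frame of mixer between -0.095 and 0.095 m and y of tube_a in the frame of mixer between -0.09 and 0.09 m and z of tube_a in the frame of mixer between 0.101 and 0.111 m and angle between the x axis of each of tube_a, tube_b and the y axis of mixer, either way round below 0.12 rad and linear speed of each of tube_a, tube_b below 0.02 m/s and x of tube_b in the frame of mixer between -0.095 and 0.095 m and y of tube_b in the frame of mixer between -0.09 and 0.09 m and z of tube_b in the frame of mixer between 0.101 and 0.111 m and distance of red_tube from where it was at the start of the episode below 0.015 m); the robot touches nothing.
It fails at once if tube_a falls or rolls free faster than 0.6 m/s (dropped from more than about 20 mm) (linear speed of tube_a above 0.6 m/s and contact force between tube_a and the fingers below 0.02 N).
It fails at once if tube_b falls or rolls free faster than 0.6 m/s (dropped from more than about 20 mm) (linear speed of tube_b above 0.6 m/s and contact force between tube_b and the fingers below 0.02 N).
It fails at once if the red-capped tube is moved by more than 15 mm (distance of red_tube from where it was at the start of the episode above 0.015 m).
It fails at once if a bystander on the bench is moved by more than 25 mm (distance of any of tip_box, clear_bottle, brown_bottle, tape_roll, marker, cryo_box from where it was at the start of the episode above 0.025 m).
It fails at once if an amber tube is pressed onto the mixer with more than 40 N (contact force between any of tube_a, tube_b and mixer above 40 N).
It also fails if it takes over 56 s, if anything falls off the work surface, if the arm or the gripper's body presses on something with over 40 N, if the wrist force passes 120 N, or if a joint passes its speed limit or range.

## Working session

There is one attempt and no reset: what is moved stays moved. The work goes in short steps, Python scripts to look and compute and a tool call to move; the robot and the scene stay as the last step left them, time stands still between calls to the robot, and variables do not carry over. Pictures are saved under pics/ and viewed, and the job is handed in when it is done.

Besides the shell and the picture viewer there is one more tool, called after "Call:" as name([rows], argument=value, ...), one row to a line, values as JSON. send_rows: Moves the arm, as the interface text tells. Its arguments: {"type":"object","properties":{"increments":{"type":"array"}},"required":["increments"]}

```bash
ls; mkdir -p pics
python3 - <<'E'
from workcell import status, eyes, env
import cv2, numpy as np
s=status.observe(); print(s)
for n in("scene","top"):
    p,d=eyes.capture(n); cv2.imwrite(f"pics/{n}0.png",p[:,:,::-1]); np.savez(f"{n}0.npz",p=p,d=d); print(eyes.calibration(n))
E
```

```text
pics
{'time': 0.0, 'joint_pos': array([-1.29603803,  0.46835404, -0.01157382,  1.60362675,  0.00601043,
        1.07138722, -0.05629343]), 'qd': array([-0.00022025,  0.00072945, -0.00229591,  0.00101136, -0.0005187 ,
        0.00050057,  0.00113264]), 'joint_efforts': array([ 4.01743620e-06, -5.20589983e+01, -1.23053000e-02, -2.43752986e+01,
       -5.66125300e-02,  1.74780877e-02,  1.70654471e-04]), 'ee_pos': array([0.20299745, 0.61691108, 0.23265403]), 'tool_rot': array([-4.97136654e-01, -3.10187426e+00,  2.72762723e-03]), 'force': array([ 0.31014146,  0.95933158, -0.32259438]), 'moment': array([-0.01939226, -0.01994524, -0.00253428]), 'gripper_width': 0.09210429211301494}
{'intrinsics': array([[451.45858374,   0.        , 324.06915788],
       [  0.        , 451.45858374, 196.18203075],
       [  0.        ,   0.        ,   1.        ]]), 'dist_coeffs': array([-0.01588587,  0.        ,  0.        ,  0.        ,  0.        ]), 'rvec': array([ 2.07319818,  0.55850587, -0.28612803]), 'tvec': array([-0.44980978, -0.05384972,  1.77524065])}
{'intrinsics': array([[374.41255538,   0.        , 322.10883396],
       [  0.        , 374.41255538, 201.52238576],
       [  0.        ,   0.        ,   1.        ]]), 'dist_coeffs': array([-0.03560035,  0.        ,  0.        ,  0.        ,  0.        ]), 'rvec': array([ 2.17221794, -2.05460958,  0.2169975 ]), 'tvec': array([-0.04287612,  0.53932313,  1.15292799])}
```

View pics/scene0.png

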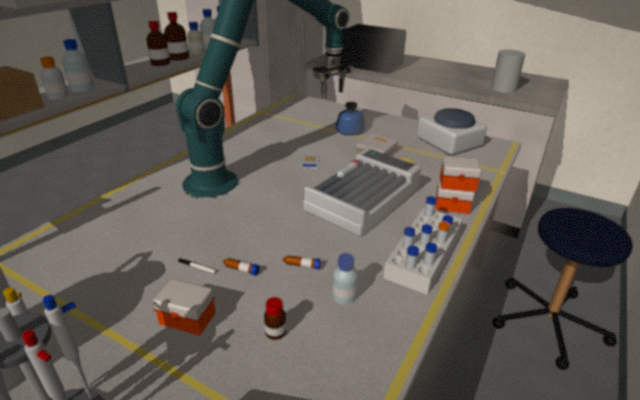

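View pics/top0.png

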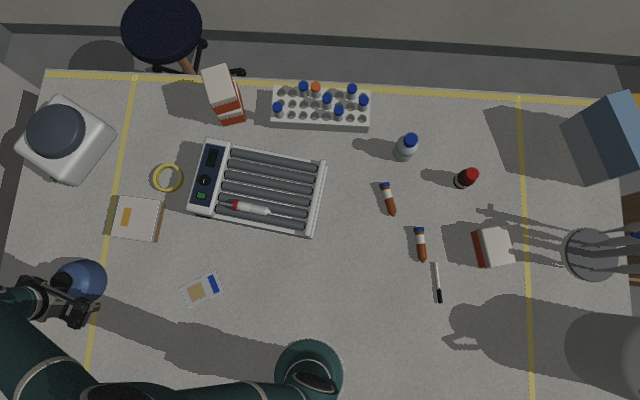

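The top view shows the amber tubes at about (388,198) and (420,244), with blue caps at the upper ends. The mixer is around (260,188) and the red tube lies at (250,208). Next I'll measure.

```bash
cat > h.py <<'E'
import numpy as np, cv2
from workcell import status, eyes, env
def cal(n):
    c=eyes.calibration(n); R=cv2.Rodrigues(np.array(c['rvec']))[0]; return c['intrinsics'],np.array(c['dist_coeffs']),R,np.array(c['tvec'])
def rays(n,uv):
    K,D,R,t=cal(n); q=cv2.undistortPoints(np.array(uv,float).reshape(-1,1,2),K,D).reshape(-1,2)
    return np.c_[q,np.ones(len(q))],R,t
def onplane(n,uv,z):
    q,R,t=rays(n,uv); C=-R.T@t; d=q@R; s=(z-C[2])/d[:,2]; return C+d*s[:,None]
def fromdepth(n,uv,dep):
    q,R,t=rays(n,uv); return (q*np.array(dep)[:,None]-t)@R
def cloud(n,d):
    v,u=np.mgrid[0:400,0:640]; P=fromdepth(n,np.c_[u.ravel(),v.ravel()],d.ravel()); P[d.ravel()<=0]=np.nan; return P.reshape(400,640,3)
def project(n,P):
    K,D,R,t=cal(n); return cv2.projectPoints(np.array(P,float).reshape(-1,1,3),cv2.Rodrigues(R)[0],t,K,D)[0].reshape(-1,2)
def cap(n,tag):
    p,d=eyes.capture(n); cv2.imwrite(f"pics/{n}{tag}.png",p[:,:,::-1]); np.savez(f"{n}{tag}.npz",p=p,d=d); return p,d
def crop(p,x0,y0,x1,y1,k,name):
    cv2.imwrite(f"pics/{name}.png",cv2.resize(p[y0:y1,x0:x1,::-1],None,fx=k,fy=k,interpolation=cv2.INTER_CUBIC))
E
python3 - <<'E'
from h import *
np.set_printoptions(precision=4,suppress=True)
for n in("top","scene"):
    f=np.load(n+"0.npz");p,d=f['p'],f['d'];X=cloud(n,d)
    h=cv2.cvtColor(p,cv2.COLOR_RGB2HSV)
    am=((h[...,0]<20)&(h[...,1]>130)&(h[...,2]>50)).astype(np.uint8)
    bl=((h[...,0]>100)&(h[...,0]<130)&(h[...,1]>120)&(h[...,2]>40)).astype(np.uint8)
    for nm,m in(("amber",am),("blue",bl)):
        k,l,st,c=cv2.connectedComponentsWithStats(m)
        for i in range(1,k):
            if st[i,4]>15:
                print(n,nm,st[i],c[i],onplane(n,[c[i]],.017)[0],np.nanmedian(X[l==i],0))
    if n=="top":
        crop(p,360,160,450,280,6,"c0"); crop(p,180,130,340,245,5,"c1")
        g=X[100:300,200:600,2]; print("bench z",np.nanpercentile(g,[5,25,50]))
E
```

```text
top amber [311  82  10  10  80] [315.2125  86.3125] [0.9668 0.0351 0.017 ] [0.9115 0.0307 0.1203]
top amber [219  92  27  34 190] [234.2105 117.7579] [0.8305 0.3111 0.017 ] [0.8174 0.3035 0.0336]
top amber [212  97  29  18 210] [226.9667 107.    ] [0.8698 0.3411 0.017 ] [0.8203 0.31   0.1225]
top amber [464 168  15  14 131] [471.3817 174.2824] [ 0.6722 -0.5159  0.017 ] [ 0.6461 -0.48    0.1054]
top amber [386 198  10  18 119] [390.479  206.1345] [ 0.5459 -0.2409  0.017 ] [ 0.5441 -0.2392  0.028 ]
top amber [232 200   7  11  33] [234.5455 204.2727] [0.5231 0.2778 0.017 ] [0.5037 0.2521 0.1216]
top amber [471 230  16  38 243] [477.8313 249.2222] [ 0.4182 -0.5308  0.017 ] [ 0.4158 -0.5235  0.0344]
top amber [417 244  10  18 124] [421.5968 251.879 ] [ 0.3998 -0.3453  0.017 ] [ 0.3987 -0.3428  0.028 ]
top blue [299  81   9  10  78] [303.   85.5] [0.9675 0.0788 0.017 ] [0.9115 0.0705 0.1199]
top blue [348  84   9  10  74] [351.7297  88.3108] [ 0.9667 -0.0955  0.017 ] [ 0.9105 -0.0894  0.12  ]
top blue [323  93   9  11  82] [326.8171  97.8902] [ 0.9243 -0.0087  0.017 ] [ 0.8705 -0.0099  0.1
[... 3255 characters left out ...]
] [430.775  247.4625] [0.8873 0.0316 0.017 ] [ 0.9151 -0.0973  0.1166]
scene blue [408 246  10  10  84] [412.5476 250.5   ] [ 0.8428 -0.0124  0.017 ] [ 0.8749 -0.1357  0.1166]
scene blue [314 259   6  10  45] [316.8444 263.4222] [ 0.6164 -0.218   0.017 ] [ 0.6218 -0.2283  0.0271]
scene blue [340 260   6  10  32] [342.2812 264.4062] [ 0.6841 -0.183   0.017 ] [ 0.7403 -0.2997  0.1306]
scene blue [251 265   8  10  68] [254.4412 269.3824] [ 0.4724 -0.3346  0.017 ] [ 0.4792 -0.3417  0.0261]
scene blue [ 43 295  13  15 134] [ 48.8582 302.0522] [ 0.08   -0.7212  0.017 ] [ 0.4477 -0.8582  0.3273]
scene blue [ 62 303  13   9  70] [ 67.7571 306.8857] [ 0.139  -0.7063  0.017 ] [ 0.4534 -0.835   0.2984]
```

```bash
ls pics
```

```text
c0.png
c1.png
scene0.png
top0.png
```

```bash
cat > meas.py <<'E'
from h import *
np.set_printoptions(precision=4,suppress=True)
def tube(X,cx,cy,z0=.008,z1=.05,rad=.09):
    P=X.reshape(-1,3); m=(np.hypot(P[:,0]-cx,P[:,1]-cy)<rad)&(P[:,2]>z0)&(P[:,2]<z1)
    Q=P[m]; xy=Q[:,:2].astype(np.float32)
    (c,sz,a)=cv2.minAreaRect(xy); return Q,c,sz,a
if __name__=="__main__":
    for n in("top",):
        f=np.load(n+"0.npz");X=cloud(n,f['d']).astype(float)
        for c in((.572,-.227),(.43,-.338)):
            Q,cc,sz,a=tube(X,*c); print(len(Q),cc,sz,a,np.percentile(Q[:,2],[50,95,99]))
            crest=Q[Q[:,2]>.02]; v=cv2.fitLine(crest[:,:2].astype(np.float32),cv2.DIST_HUBER,0,.01,.01).ravel(); print("crest",v,np.degrees(np.arctan2(v[1],v[0])))
            t=(Q[:,:2]-v[2:])@v[:2]; print("ext",t.min(),t.max(), v[2:]+v[:2]*(t.min()+t.max())/2)
        P=X.reshape(-1,3); m=(P[:,0]>.35)&(P[:,0]<.8)&(P[:,1]>-.1)&(P[:,1]<.45)&(P[:,2]>.06)&(P[:,2]<.14)
        Z=X[...,2]; im=np.zeros((400,640),np.uint8); im[m.reshape(400,640)]=np.clip((Z[m.reshape(400,640)]-.06)*3000,0,255)
        cv2.imwrite("pics/mz.png",cv2.resize(im[120:250,180:340],None,fx=5,fy=5,interpolation=cv2.INTER_NEAREST))
        print(cv2.minAreaRect(P[m][:,:2].astype(np.float32)))
E
python3 meas.py
```

```text
306 (0.5661379098892212, -0.24807658791542053) (0.1329268217086792, 0.08911722898483276) 58.66559982299805 [0.0284 0.0347 0.0375]
crest [ 0.9482  0.3176  0.5719 -0.2318] 18.51732
ext -0.06989441640109603 0.05340282377905537 [ 0.5641 -0.2344]
339 (0.41839727759361267, -0.3667142987251282) (0.10354915261268616, 0.12306826561689377) 89.45266723632812 [0.0283 0.0348 0.0366]
crest [ 0.9879  0.1549  0.4272 -0.337 ] 8.913797
ext -0.07786082059018277 0.05249319604070425 [ 0.4147 -0.339 ]
((0.5739283561706543, 0.19652581214904785), (0.39974430203437805, 0.25224289298057556), 81.70232391357422)
```

View pics/c1.png

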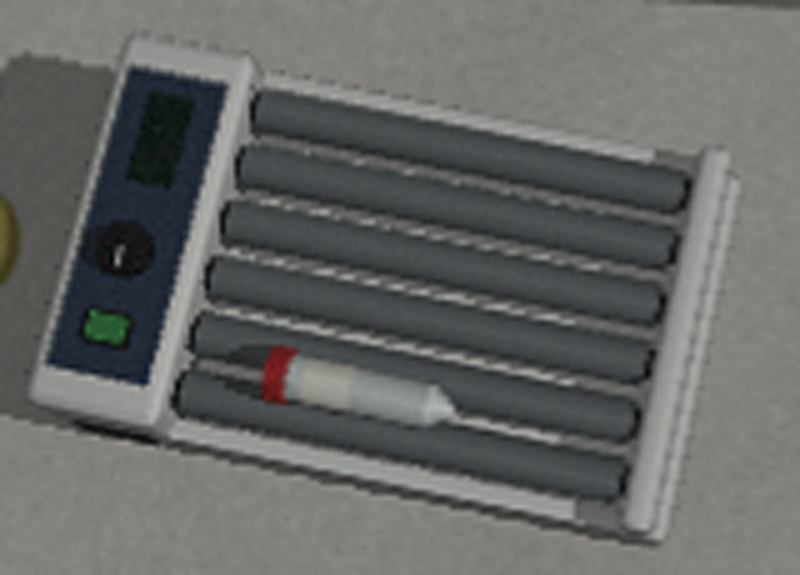

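View pics/c0.png

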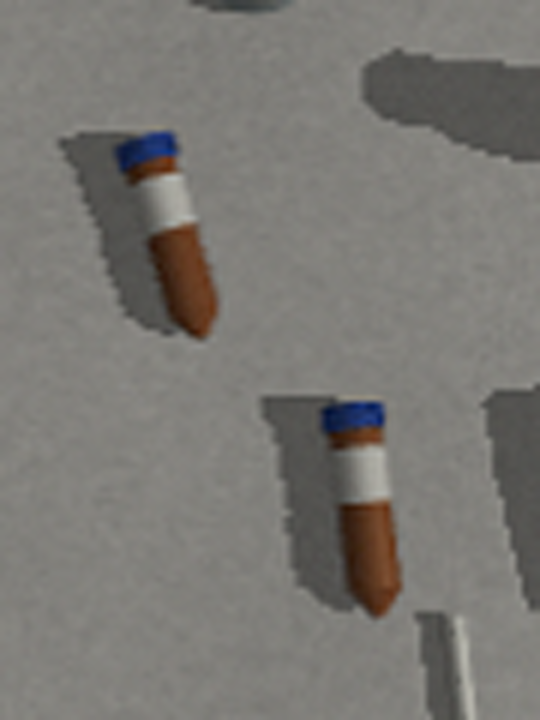

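```bash
ls pics/mz.png
```

```text
pics/mz.png
```

View pics/mz.png

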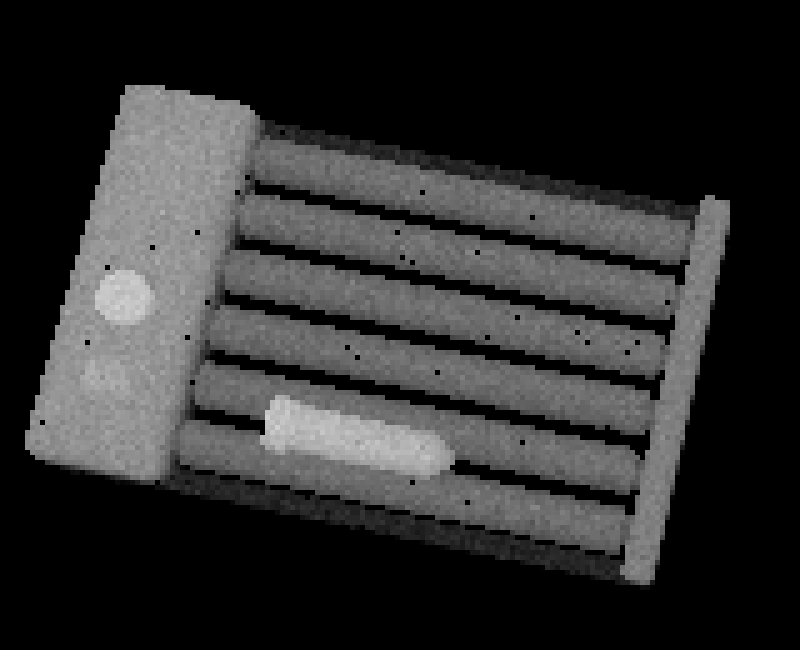

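```bash
cat > m2.py <<'E'
from meas import *
import sys
def tubefit(X,cx,cy,zt=.016,ang=None):
    P=X.reshape(-1,3); m=(np.hypot(P[:,0]-cx,P[:,1]-cy)<.08)&(P[:,2]>zt)&(P[:,2]<zt+.03); Q=P[m][:,:2]
    for i in range(4):
        v=cv2.fitLine(Q.astype(np.float32),cv2.DIST_HUBER,0,.01,.01).ravel(); n=np.array([-v[1],v[0]])
        Q=Q[np.abs((Q-v[2:])@n)<.02]
    t=np.sort((Q-v[2:])@v[:2]); e=np.array([t[2],t[-3]])
    return len(Q),v[2:]+v[:2]*e.mean(),np.degrees(np.arctan2(v[1],v[0])),e[1]-e[0]
def mixer(X):
    P=X.reshape(-1,3); P=P[(P[:,0]>.35)&(P[:,0]<.8)&(P[:,1]>-.1)&(P[:,1]<.45)]
    yaw=np.radians(-8.3); c=np.array([.57,.175])
    for it in range(4):
        R=np.array([[np.cos(yaw),-np.sin(yaw)],[np.sin(yaw),np.cos(yaw)]]); L=(P[:,:2]-c)@R
        dx=[];sl=[]
        for xr in(-.019,.019,.057,.095,-.095,-.057):
            m=(np.abs(L[:,0]-xr)<.012)&(np.abs(L[:,1])<.12)&(P[:,2]>.091)&(P[:,2]<.101)
            v=cv2.fitLine(L[m].astype(np.float32),cv2.DIST_HUBER,0,.01,.01).ravel()
            if xr>-.05: dx.append(v[2]-v[0]/v[1]*v[3]-xr); sl.append(v[0]/v[1])
        w=(np.abs(L[:,0])<.12)&(P[:,2]>.094)&(P[:,2]<.112)
        lo=L[w&(L[:,1]<-.14)&(L[:,1]>-.19)][:,1]
        hi=L[w&(L[:,1]>.14)&(L[:,1]<.25)][:,1]; 
        ends=np.percentile(lo,[1,99]),np.percentile(hi,[1,99])
        dy=((ends[0][0]+.173)+(ends[1][1]-.233))/2
        print("dx",np.array(dx),"slope",np.array(sl),"ends",ends)
        yaw-=np.mean(sl); c=c+R@np.array([np.mean(dx),dy])
    return c,yaw
if __name__=="__main__":
    X=cloud("top",np.load("top0.npz")['d']).astype(float)
    for a in((.572,-.227),(.43,-.338)): print(tubefit(X,*a))
    c,y=mixer(X); print("mixer",c,np.degrees(y))
    r=tubefit(X,.5,.21,.112); R=np.array([[np.cos(y),-np.sin(y)],[np.sin(y),np.cos(y)]]); print("red",r,(r[1]-c)@R)
    for n in ("top","scene"):
        print(n,project(n,[[*(c+R@[x,yy]),.097] for x in(-.095,.095) for yy in(-.14,.14)]))
E
python3 m2.py
```

```text
(291, array([ 0.5693, -0.2315]), np.float32(19.508419), np.float64(0.1105118272639741))
(316, array([ 0.4228, -0.3375]), np.float32(9.159658), np.float64(0.11207427361080063))
dx [-0.0002 -0.0003 -0.0003 -0.0005] slope [0.0012 0.0003 0.0002 0.0033] ends (array([-0.1765, -0.1407]), array([0.1406, 0.2199]))
dx [-0.     -0.0002 -0.0004 -0.0003] slope [-0.0004  0.0018  0.0057  0.0033] ends (array([-0.1681, -0.1405]), array([0.142, 0.228]))
dx [-0.     -0.0001 -0.0002 -0.0002] slope [-0.0003 -0.0007  0.0017  0.0057] ends (array([-0.1682, -0.1406]), array([0.1419, 0.2282]))
dx [ 0.     -0.0001 -0.     -0.0001] slope [-0.0016 -0.0002  0.0001  0.0004] ends (array([-0.1682, -0.1406]), array([0.1418, 0.2282]))
mixer [0.568  0.1669] -8.595335808901245
red (316, array([0.4977, 0.2038]), np.float32(81.38774), np.float64(0.10839967819119467)) [-0.0751  0.026 ]
top [[302.5919 225.6889]
 [214.5792 207.3403]
 [315.4043 167.53  ]
 [230.0261 150.3882]]
scene [[314.4784 187.4383]
 [360.0355 158.8247]
 [359.6385 206.7419]
 [402.757  174.2559]]
```

```bash
cat > plan.py <<'E'
import sys,numpy as np
from scipy.spatial.transform import Rotation as Ro
from workcell import status
np.set_printoptions(precision=4,suppress=True)
# plan.py x y z axisdeg : tool x along axisdeg (tool z down)
s=status.observe(); p=s['ee_pos'];R=Ro.from_rotvec(s['tool_rot']);M=R.as_matrix()
print("t",s['time'],"p",p,"toolx yaw",np.degrees(np.arctan2(M[1,0],M[0,0])),"tilt",M[2,2],"q",s['joint_pos'],"F",s['force'],"w",s['gripper_width'])
if len(sys.argv)>4:
    x,y,z,a=map(float,sys.argv[1:5]); a=np.radians(a)
    X=np.array([np.cos(a),np.sin(a),0]);Z=np.array([0,0,-1.]);T=np.c_[X,np.cross(Z,X),Z]
    print("shift",M.T@(np.array([x,y,z])-p),"turn",(R.inv()*Ro.from_matrix(T)).as_rotvec(), "deg",np.degrees((R.inv()*Ro.from_matrix(T)).magnitude()))
E
python3 plan.py .565 -.233 .16 199; python3 plan.py .565 -.233 .16 19
python3 - <<'E'
from meas import *
X=cloud("top",np.load("top0.npz")['d'])
for u,v in((437,264),(440,301),(478,235),(475,265),(403,150)): print(u,v,X[v,u],onplane("top",[[u,v]],0.01))
E
```

```text
t 0.1 p [0.203  0.617  0.2328] toolx yaw 161.78545351746777 tilt -0.9999987996703819 q [-1.296   0.4683 -0.0116  1.6035  0.006   1.0714 -0.0563] F [ 1.1208 -0.0224  0.0526] w 0.09189304019637927
shift [-0.6095 -0.6941  0.0739] turn [-0.0015 -0.0004 -0.6495] deg 37.21465349627971
t 0.1 p [0.203  0.617  0.2328] toolx yaw 161.78545351746777 tilt -0.9999987996703819 q [-1.296   0.4683 -0.0116  1.6035  0.006   1.0714 -0.0563] F [ 1.1208 -0.0224  0.0526] w 0.09189304019637927
shift [-0.6095 -0.6941  0.0739] turn [-0.0005  0.002   2.4921] deg 142.78546021666938
437 264 [ 0.3642 -0.4005  0.0013] [[ 0.3637 -0.3978  0.01  ]]
440 301 [ 0.2469 -0.4063  0.0129] [[ 0.2468 -0.4072  0.01  ]]
478 235 [ 0.4589 -0.5138  0.0616] [[ 0.466  -0.5355  0.01  ]]
475 265 [ 0.3671 -0.5251  0.005 ] [[ 0.3669 -0.523   0.01  ]]
403 150 [ 0.7167 -0.264   0.0947] [[ 0.7479 -0.2822  0.01  ]]
```

Call:
send_rows([
  [[-0.04,-0.046,0.0],[0,0,0.16],65],
  [[-0.08,-0.092,0.0],[0,0,0.32],65],
  [[-0.12,-0.138,0.0],[0,0,0.48],65],
  [[-0.16,-0.184,0.0],[0,0,0.64],65],
  [[-0.2,-0.23,0.0],[0,0,0.8],65],
])

```text
time: 0.72
ee_pos: [0.3217, 0.3344, 0.2335]
tool_rot: [-1.673, -2.659, 0.0]
force: [1.5, -0.1, -1.0]
gripper_width: 0.0598
```

```bash
python3 plan.py .566 -.232 .16 19
```

```text
t 0.725 p [0.3217 0.3344 0.2335] toolx yaw 115.65150328963621 tilt -0.9999999980495559 q [-1.0807  0.1467  0.2244  2.0541 -0.0402  0.9449 -0.3874] F [ 1.5161 -0.1105 -0.9921] w 0.05977582084766004
shift [-0.6163 -0.025   0.0735] turn [-0.0001  0.      1.6869] deg 96.6515033487921
```

Call:
send_rows([
  [[-0.06,-0.002,0.0],[0,0,0.18],65],
  [[-0.12,-0.005,0.0],[0,0,0.36],65],
  [[-0.18,-0.008,0.0],[0,0,0.54],65],
  [[-0.24,-0.01,0.0],[0,0,0.72],65],
  [[-0.3,-0.012,0.0],[0,0,0.9],65],
])

```text
time: 1.35
ee_pos: [0.4421, 0.0597, 0.2337]
tool_rot: [-2.663, -1.666, -0.001]
force: [1.2, 0.4, 0.6]
gripper_width: 0.0598
```

```bash
python3 plan.py .566 -.232 .16 19
```

```text
t 1.35 p [0.4421 0.0597 0.2337] toolx yaw 64.06800642421499 tilt -0.9999996614751555 q [-0.7316  0.1124  0.5679  2.1089 -0.0755  0.9386 -0.5745] F [1.1638 0.3615 0.5998] w 0.05980246107280999
shift [-0.2082  0.239   0.0736] turn [-0.0002 -0.0008  0.7866] deg 45.06802625179261
```

Call:
send_rows([
  [[-0.039,0.045,0.0],[0,0,0.157],65],
  [[-0.078,0.09,0.01],[0,0,0.314],65],
  [[-0.117,0.135,0.02],[0,0,0.47],65],
  [[-0.156,0.18,0.03],[0,0,0.63],65],
  [[-0.195,0.225,0.04],[0,0,0.786],65],
])

```text
time: 1.98
ee_pos: [0.5609, -0.213, 0.1929]
tool_rot: [-3.098, -0.521, 0.0]
force: [0.6, 0.3, 1.2]
gripper_width: 0.0596
```

```bash
python3 plan.py .566 -.232 .09 19
python3 - <<'E'
from h import *
p,d=cap("top","1"); crop(p,330,140,470,280,4,"c2")
E
```

```text
t 1.975 p [ 0.5609 -0.213   0.1929] toolx yaw 19.101704929085493 tilt -0.9999998857367466 q [-0.2662  0.5134  0.7737  1.8056 -0.4216  0.9957 -0.5592] F [0.6371 0.3448 1.2022] w 0.05964680233862833
shift [-0.0014  0.0197  0.1029] turn [-0.0005  0.0002  0.0018] deg 0.10532657979942446
```

View pics/c2.png

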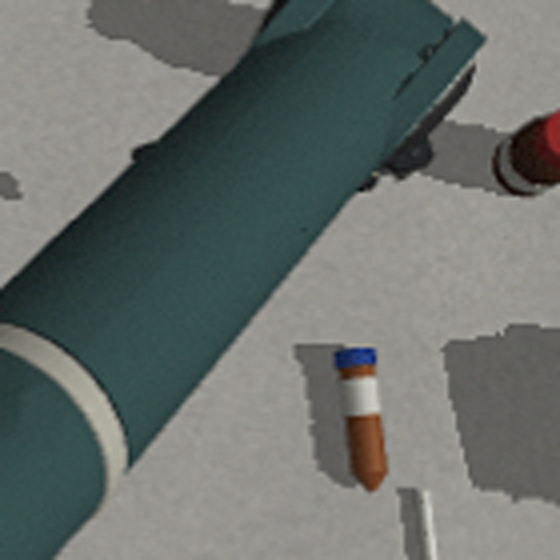

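The arm hides tube A in the top view, while tube B is undisturbed. I'll lower to 90 mm, then check with the scene camera.

Call:
send_rows([
  [[-0.001,0.01,0.03],[0,0,0],65],
  [[-0.001,0.02,0.06],[0,0,0],65],
  [[-0.001,0.02,0.09],[0,0,0],65],
  [[-0.001,0.02,0.103],[0,0,0],65],
  [[-0.001,0.02,0.103],[0,0,0],65],
])

```text
time: 2.65
ee_pos: [0.5656, -0.2306, 0.09]
tool_rot: [-3.096, -0.528, 0.002]
force: [-0.1, 0.1, 0.3]
gripper_width: 0.0597
```

```bash
python3 plan.py .566 -.232 .030 19
python3 - <<'E'
from h import *
p,d=cap("scene","1"); crop(p,240,190,380,290,5,"c3")
E
```

```text
t 2.65 p [ 0.5656 -0.2306  0.09  ] toolx yaw 19.35932805740559 tilt -0.9999989103856997 q [-0.1584  0.6634  0.6744  1.836  -0.544   0.8369 -0.4437] F [-0.1466  0.0709  0.2635] w 0.05970724318248816
shift [-0.      0.0015  0.06  ] turn [-0.0008  0.0012  0.0063] deg 0.3691203465766748
```

View pics/c3.png

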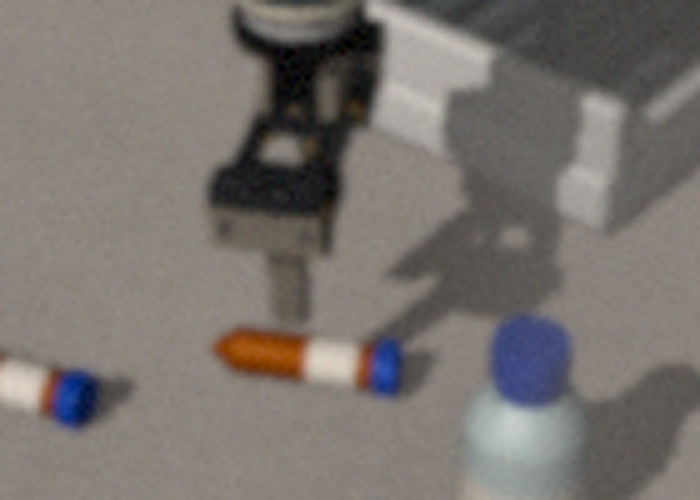

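Fingers are over the middle of tube A (about (303,262) in full-image pixels). Descending.

Call:
send_rows([
  [[0,0.001,0.02],[0,0,0],65],
  [[0,0.001,0.04],[0,0,0],65],
  [[0,0.001,0.055],[0,0,0],65],
  [[0,0.001,0.06],[0,0,0],65],
  [[0,0.001,0.06],[0,0,0],65],
])

```text
time: 3.32
ee_pos: [0.5661, -0.232, 0.0302]
tool_rot: [-3.097, -0.528, 0.001]
force: [-0.2, 0.2, -0.2]
gripper_width: 0.0599
```

```bash
python3 plan.py .566 -.232 .030 19
python3 - <<'E'
from h import *
p,d=cap("scene","2"); crop(p,240,190,380,290,5,"c4")
E
```

```text
t 3.325 p [ 0.5661 -0.232   0.0302] toolx yaw 19.334332925687008 tilt -0.9999998010913191 q [-0.1098  0.7481  0.6092  1.8475 -0.6129  0.7427 -0.3922] F [-0.1722  0.2363 -0.1802] w 0.059862815840388085
shift [-0.0001 -0.      0.0002] turn [-0.0002  0.0006  0.0058] deg 0.3362772797393615
```

View pics/c4.png

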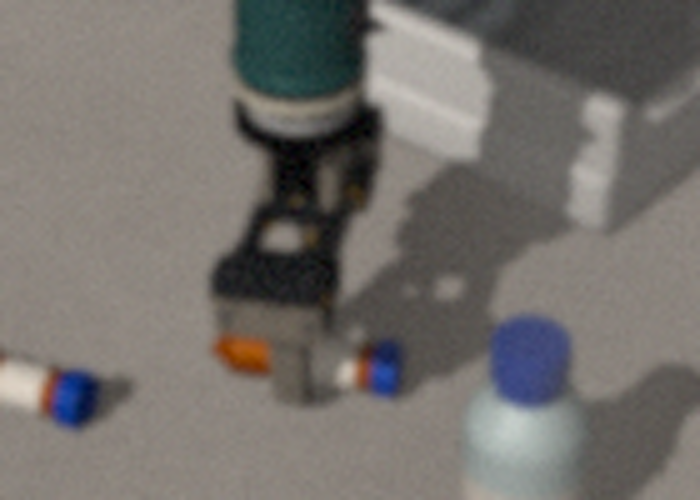

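Fingers straddle the tube at mid-length. Closing gradually.

Call:
send_rows([
  [[0,0,0],[0,0,0],50],
  [[0,0,0],[0,0,0],40],
  [[0,0,0],[0,0,0],30],
  [[0,0,0],[0,0,0],15],
  [[0,0,0],[0,0,0],15],
])

```text
time: 4.0
ee_pos: [0.5665, -0.2318, 0.0308]
tool_rot: [3.097, 0.528, 0.001]
force: [-0.5, 0.7, 1.8]
gripper_width: 0.0288
```

```bash
python3 plan.py .566 -.232 .030 19
```

```text
t 4.0 p [ 0.5665 -0.2318  0.0308] toolx yaw 19.358242642767856 tilt -0.9999999204433918 q [-0.1102  0.7471  0.6094  1.8474 -0.6128  0.7428 -0.3921] F [-0.4672  0.6771  1.8079] w 0.028823370114321463
shift [-0.0005 -0.      0.0008] turn [ 0.0002 -0.0004  0.0063] deg 0.35896918359051205
```

Gripped at 28.8 mm, which matches the body. Lifting.

Call:
send_rows([
  [[0,0,-0.005],[0,0,0],15],
  [[0,0,-0.03],[0,0,0],15],
  [[0,0,-0.07],[0,0,0],15],
  [[0,0,-0.11],[0,0,0],15],
  [[0,0,-0.15],[0,0,0],15],
])

```text
time: 4.62
ee_pos: [0.566, -0.2317, 0.1819]
tool_rot: [-3.097, -0.528, 0.001]
force: [0.8, 0.4, -1.0]
gripper_width: 0.029
```

```bash
python3 plan.py .643 .1555 .200 81.4
python3 - <<'E'
from h import *
p,d=cap("scene","3"); crop(p,240,150,380,290,4,"c5")
E
```

```text
t 4.625 p [ 0.566  -0.2317  0.1819] toolx yaw 19.336316547628307 tilt -0.9999999222408364 q [-0.2228  0.547   0.7626  1.7849 -0.4442  0.9901 -0.5161] F [ 0.7564  0.3753 -0.9571] w 0.028991976952196866
shift [ 0.2009 -0.3399 -0.0181] turn [-0.0004  0.0001 -1.0832] deg 62.06368932174206
```

View pics/c5.png

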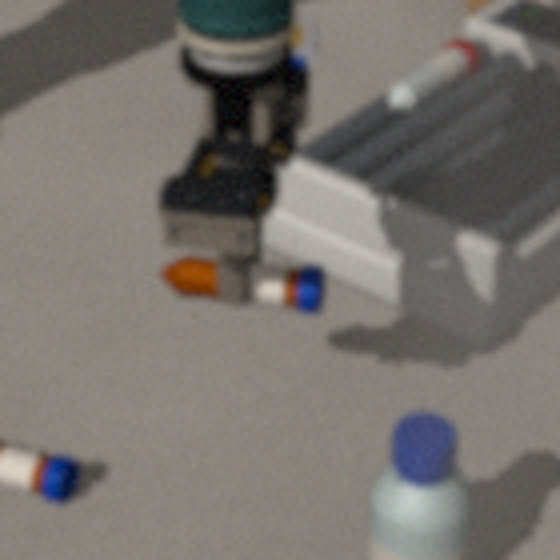

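Tube A is held level. Carrying it to the far gap.

Call:
send_rows([
  [[0.02,-0.034,-0.01],[0,0,-0.11],15],
  [[0.04,-0.068,-0.018],[0,0,-0.22],15],
  [[0.06,-0.102,-0.018],[0,0,-0.33],15],
  [[0.08,-0.136,-0.018],[0,0,-0.44],15],
  [[0.1,-0.17,-0.018],[0,0,-0.54],15],
])

```text
time: 5.3
ee_pos: [0.6043, -0.037, 0.1987]
tool_rot: [-2.842, -1.339, -0.0]
force: [0.3, 0.0, -0.6]
gripper_width: 0.0285
```

```bash
python3 plan.py .643 .1555 .200 81.4
```

```text
t 5.3 p [ 0.6043 -0.037   0.1987] toolx yaw 50.46803568024589 tilt -0.9999999857319724 q [-0.464   0.4779  0.6269  1.7816 -0.3292  0.9884 -0.3966] F [ 0.2692  0.0073 -0.5512] w 0.028493980670694894
shift [ 0.1731 -0.0927 -0.0013] turn [-0.     -0.0002 -0.5399] deg 30.931965463906156
```

Call:
send_rows([
  [[0.04,-0.021,0],[0,0,-0.13],15],
  [[0.08,-0.043,0],[0,0,-0.26],15],
  [[0.12,-0.064,0],[0,0,-0.39],15],
  [[0.155,-0.083,0],[0,0,-0.5],15],
  [[0.173,-0.093,0],[0,0,-0.54],15],
])

```text
time: 5.92
ee_pos: [0.6431, 0.1568, 0.1982]
tool_rot: [-2.38, -2.049, 0.0]
force: [0.1, -0.5, 0.6]
gripper_width: 0.0282
```

```bash
python3 plan.py .643 .1555 .135 81.4;python3 - <<'E'
from h import *
p,d=cap("top","4"); crop(p,180,100,350,250,4,"c6")
p,d=cap("scene","4"); crop(p,280,60,430,240,4,"c7")
E
```

```text
t 5.925 p [0.6431 0.1568 0.1982] toolx yaw 81.44121681779272 tilt -0.9999996520917055 q [-0.6121  0.5465  0.4579  1.6272 -0.2717  1.032  -0.2209] F [ 0.1218 -0.4927  0.6143] w 0.028231511230449126
shift [-0.0013  0.0002  0.0632] turn [-0.0007 -0.0005  0.0007] deg 0.06311756478895443
```

View pics/c6.png

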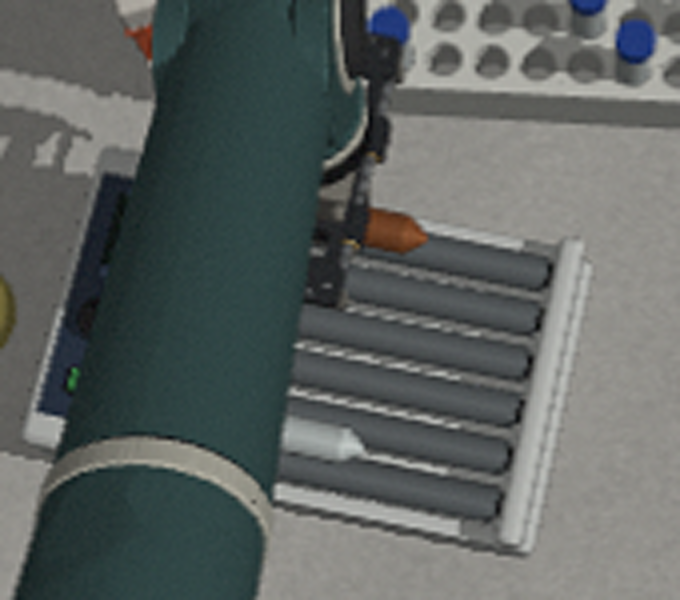

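View pics/c7.png

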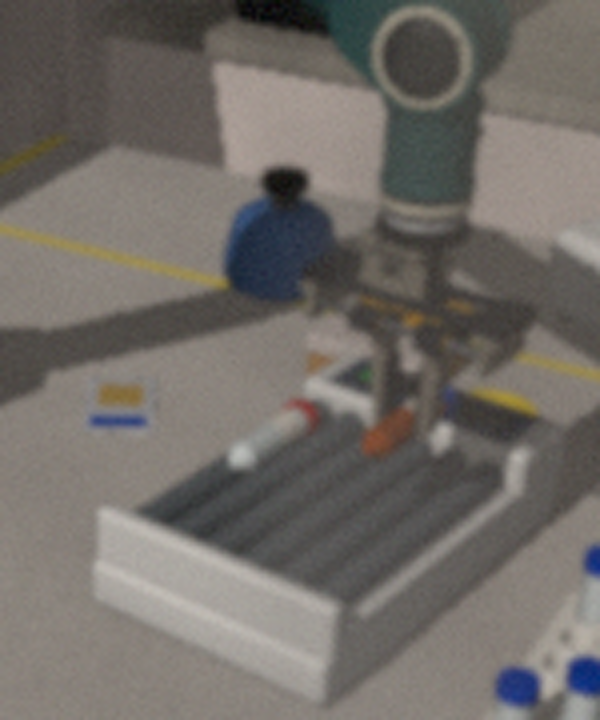

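The tube is over the far gap and parallel to the rollers. Lowering to about 130 mm, then easing down.

Call:
send_rows([
  [[-0.001,0,0.015],[0,0,0],15],
  [[-0.001,0,0.03],[0,0,0],15],
  [[-0.001,0,0.045],[0,0,0],15],
  [[-0.001,0,0.06],[0,0,0],15],
  [[-0.001,0,0.068],[0,0,0],15],
])

```text
time: 6.65
ee_pos: [0.6426, 0.1529, 0.1291]
tool_rot: [-2.385, -2.044, 0.002]
force: [0.4, 0.1, -1.1]
gripper_width: 0.0285
```

```bash
python3 plan.py .643 .1555 .1205 81.4;python3 - <<'E'
from h import *
p,d=cap("scene","5"); crop(p,280,100,430,240,5,"c8")
E
```

```text
t 6.65 p [0.6426 0.1529 0.1291] toolx yaw 81.21173827042556 tilt -0.9999986008447399 q [-0.5869  0.6237  0.4295  1.6758 -0.3122  0.9124 -0.1889] F [ 0.438   0.1244 -1.1233] w 0.028532589757140736
shift [ 0.0026 -0.      0.0086] turn [-0.0014  0.0008 -0.0033] deg 0.211286339231397
```

View pics/c8.png

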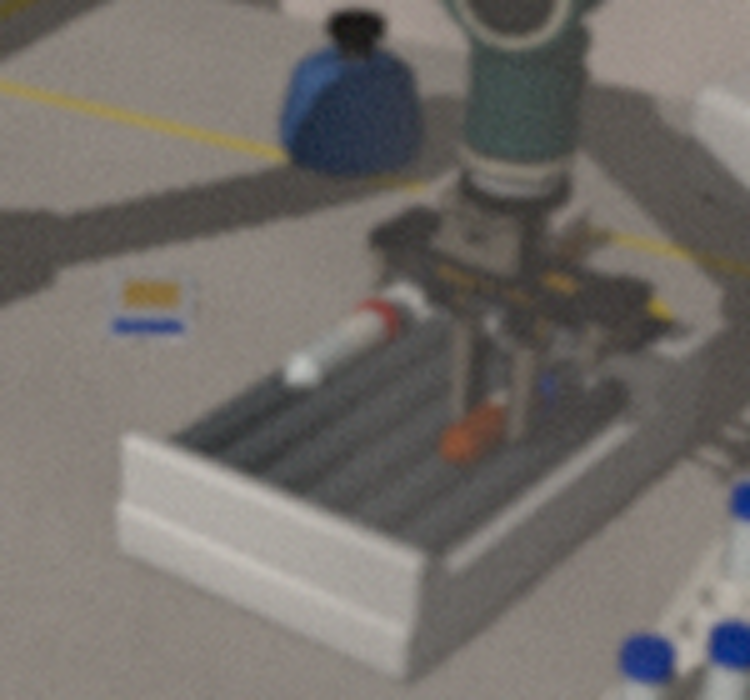

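Call:
send_rows([
  [[0,0,0.002],[0,0,0],15],
  [[0,0,0.004],[0,0,0],15],
  [[0,0,0.006],[0,0,0],15],
  [[0,0,0.007],[0,0,0],15],
  [[0,0,0.007],[0,0,0],15],
])

```text
time: 7.32
ee_pos: [0.6432, 0.1533, 0.1236]
tool_rot: [2.385, 2.045, 0.0]
force: [-0.2, -0.6, -1.5]
gripper_width: 0.0287
```

```bash
python3 plan.py .643 .1555 .1205 81.4
```

```text
t 7.325 p [0.6432 0.1533 0.1236] toolx yaw 81.22661555911431 tilt -0.9999999944083149 q [-0.5849  0.6304  0.4265  1.6783 -0.3162  0.9016 -0.186 ] F [-0.2318 -0.5629 -1.474 ] w 0.028651973392150643
shift [ 0.0022 -0.0005  0.0031] turn [ 0.0001 -0.0001 -0.003 ] deg 0.17349043834582856
```

Call:
send_rows([
  [[0,0,0.0005],[0,0,0],15],
  [[0,0,0.001],[0,0,0],15],
  [[0,0,0.0015],[0,0,0],15],
  [[0,0,0.002],[0,0,0],15],
  [[0,0,0.002],[0,0,0],15],
])

```text
time: 7.95
ee_pos: [0.6433, 0.1531, 0.1219]
tool_rot: [2.385, 2.045, 0.0]
force: [-0.9, -1.0, 1.6]
gripper_width: 0.0283
```

```bash
python3 plan.py .643 .1555 .1205 81.4
```

```text
t 7.95 p [0.6433 0.1531 0.1219] toolx yaw 81.22392354566547 tilt -0.9999999798659617 q [-0.5841  0.6326  0.4257  1.6792 -0.3173  0.8986 -0.185 ] F [-0.9208 -1.0077  1.5977] w 0.02828885910873071
shift [ 0.0023 -0.0006  0.0014] turn [ 0.0002 -0.0001 -0.0031] deg 0.17645182091243952
```

Call:
send_rows([
  [[0,0,0.0005],[0,0,0],15],
  [[0,0,0.001],[0,0,0],15],
  [[0,0,0.0015],[0,0,0],15],
  [[0,0,0.0015],[0,0,0],15],
  [[0,0,0.0015],[0,0,0],15],
])

```text
time: 8.57
ee_pos: [0.6434, 0.153, 0.1214]
tool_rot: [2.385, 2.045, 0.001]
force: [-3.6, -0.9, 9.4]
gripper_width: 0.0288
```

```bash
python3 plan.py .643 .1555 .1205 81.4;python3 - <<'E'
from h import *
p,d=cap("scene","6"); crop(p,340,150,420,210,8,"c9")
E
```

```text
t 8.575 p [0.6434 0.153  0.1214] toolx yaw 81.2303709436257 tilt -0.9999998248131469 q [-0.5835  0.6331  0.4254  1.6794 -0.3179  0.8976 -0.1842] F [-3.6215 -0.9075  9.4286] w 0.028846577831666307
shift [ 0.0024 -0.0008  0.0009] turn [ 0.0004 -0.0004 -0.003 ] deg 0.17299111985634144
```

View pics/c9.png

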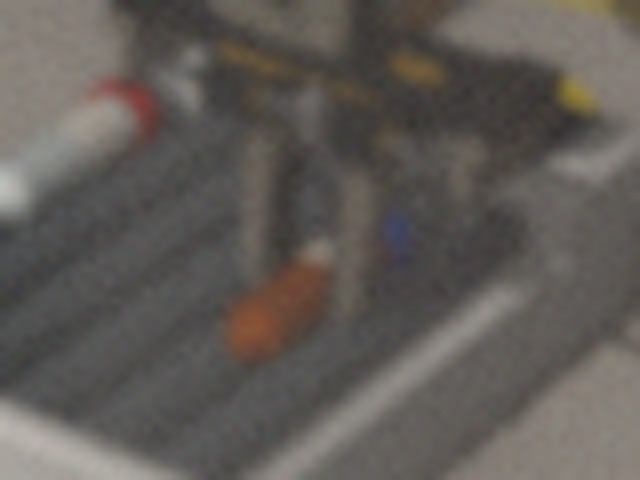

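Contact: 9 N upward at TCP 0.121, as expected for seating. Opening gently.

Call:
send_rows([
  [[0,0,0],[0,0,0],34],
  [[0,0,0],[0,0,0],40],
  [[0,0,0],[0,0,0],50],
  [[0,0,0],[0,0,0],55],
  [[0,0,0],[0,0,0],55],
])

```text
time: 9.25
ee_pos: [0.6432, 0.1532, 0.12]
tool_rot: [-2.385, -2.045, 0.0]
force: [-0.6, 0.3, -0.0]
gripper_width: 0.0507
```

Call:
send_rows([
  [[0,0,-0.01],[0,0,0],55],
  [[0,0,-0.03],[0,0,0],55],
  [[0,0,-0.06],[0,0,0],55],
  [[0,0,-0.1],[0,0,0],55],
  [[0,0,-0.12],[0,0,0],60],
])

```text
time: 9.88
ee_pos: [0.6444, 0.1533, 0.244]
tool_rot: [2.384, 2.044, 0.007]
force: [-0.4, 0.2, -0.2]
gripper_width: 0.0554
```

```bash
python3 plan.py .420 -.3375 .23 9;python3 - <<'E'
from h import *
p,d=cap("scene","7"); crop(p,320,140,440,230,6,"c10")
E
```

```text
t 9.875 p [0.6444 0.1533 0.244 ] toolx yaw 81.21887428927974 tilt -0.9999878391879083 q [-0.6212  0.5002  0.4774  1.5893 -0.2496  1.1081 -0.2361] F [-0.3761  0.2135 -0.1879] w 0.05535867680248231
shift [-0.5193 -0.1469  0.0121] turn [ 0.0023 -0.0048  1.2604] deg 72.21906161433506
```

View pics/c10.png

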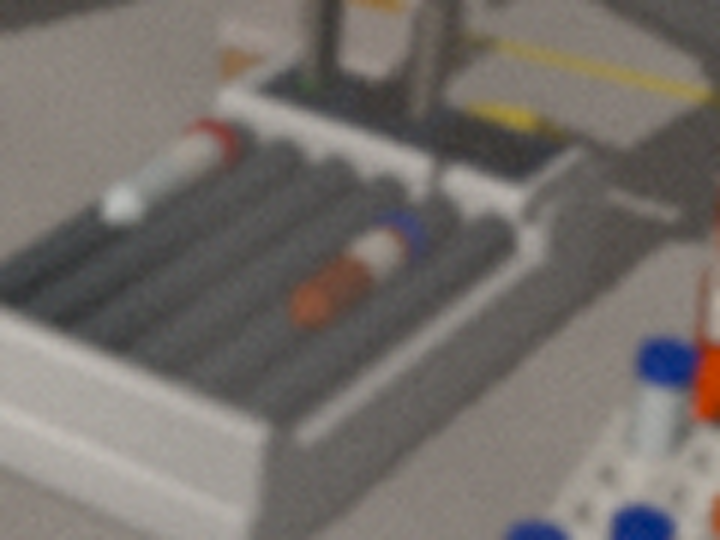

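Tube A is seated in the farthest gap (centre near (380,186) in the scene view). Now tube B.

Call:
send_rows([
  [[-0.052,-0.015,0.0],[0,0,0.126],62],
  [[-0.104,-0.03,0.0],[0,0,0.252],62],
  [[-0.156,-0.045,0.0],[0,0,0.378],62],
  [[-0.208,-0.06,0.0],[0,0,0.504],62],
  [[-0.26,-0.074,0.0],[0,0,0.63],62],
])

```text
time: 10.55
ee_pos: [0.5291, -0.0938, 0.2397]
tool_rot: [-2.903, -1.2, 0.001]
force: [-0.1, -0.1, 0.2]
gripper_width: 0.0568
```

```bash
python3 plan.py .420 -.3375 .20 9
```

```text
t 10.55 p [ 0.5291 -0.0938  0.2397] toolx yaw 44.90199029359559 tilt -0.9999998260697567 q [-0.4672  0.3087  0.7079  1.909  -0.236   1.0082 -0.4425] F [-0.1273 -0.1127  0.1777] w 0.056758825559144785
shift [-0.2493  0.0957  0.0397] turn [-0.0005  0.0003  0.6266] deg 35.902003653586384
```

Call:
send_rows([
  [[-0.055,0.021,0.0],[0,0,0.135],62],
  [[-0.11,0.042,0.0],[0,0,0.27],62],
  [[-0.165,0.063,0.01],[0,0,0.405],62],
  [[-0.215,0.083,0.02],[0,0,0.54],62],
  [[-0.249,0.096,0.04],[0,0,0.627],62],
])

```text
time: 11.18
ee_pos: [0.4215, -0.339, 0.2]
tool_rot: [3.131, 0.243, 0.002]
force: [0.7, 1.0, 0.2]
gripper_width: 0.0568
```

```bash
python3 plan.py .420 -.3375 .09 9;  python3 - <<'E'
from m2 import *
p,d=cap("top","8"); crop(p,180,100,470,280,2.7,"c11")
X=cloud("top",d).astype(float)
print(tubefit(X,.643,.155,.112))
E
```

```text
t 11.175 p [ 0.4215 -0.339   0.2   ] toolx yaw 8.892612206433661 tilt -0.999998943451927 q [-0.0806  0.4192  0.8838  1.9469 -0.3955  0.9561 -0.4213] F [0.7361 0.987  0.238 ] w 0.05677538335256603
shift [-0.0014 -0.0018  0.11  ] turn [ 0.0011 -0.0009 -0.0019] deg 0.13592403746719167
(292, array([0.6423, 0.1542]), np.float32(81.87995), np.float64(0.10838216449309229))
```

View pics/c11.png

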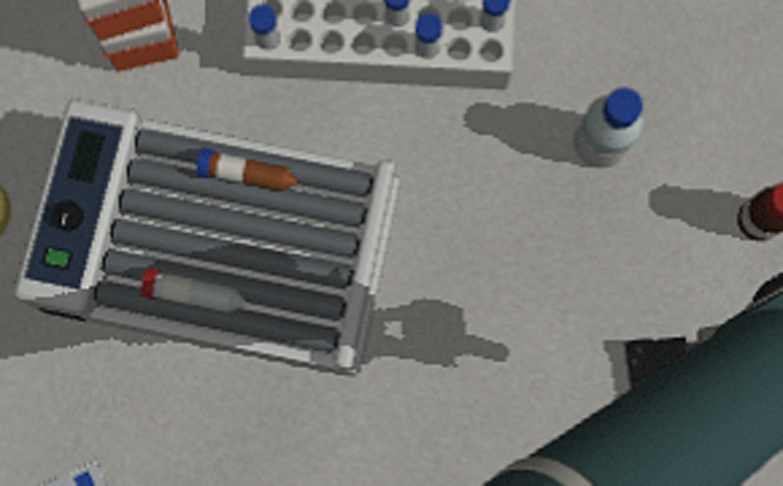

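Tube A is at (0.642, 0.154), angle 81.9°, which is good. Descending on tube B.

Call:
send_rows([
  [[-0.001,-0.001,0.03],[0,0,0],62],
  [[-0.001,-0.001,0.06],[0,0,0],62],
  [[-0.001,-0.001,0.09],[0,0,0],62],
  [[-0.001,-0.001,0.11],[0,0,0],62],
  [[-0.001,-0.001,0.11],[0,0,0],62],
])

```text
time: 11.85
ee_pos: [0.4208, -0.3352, 0.0889]
tool_rot: [-3.13, -0.252, 0.004]
force: [-0.2, -0.1, -0.1]
gripper_width: 0.0571
```

```bash
python3 plan.py .420 -.3378 .0305 9;  python3 - <<'E'
from h import *
p,d=cap("scene","9"); crop(p,170,180,310,300,5,"c12")
E
```

```text
t 11.85 p [ 0.4208 -0.3352  0.0889] toolx yaw 9.208707385932572 tilt -0.9999957801216363 q [ 0.0356  0.5812  0.743   2.0177 -0.5677  0.7609 -0.2858] F [-0.2337 -0.057  -0.1118] w 0.05711613475729594
shift [-0.0011  0.0025  0.0584] turn [-0.0017  0.0024  0.0036] deg 0.2668656689961344
```

View pics/c12.png

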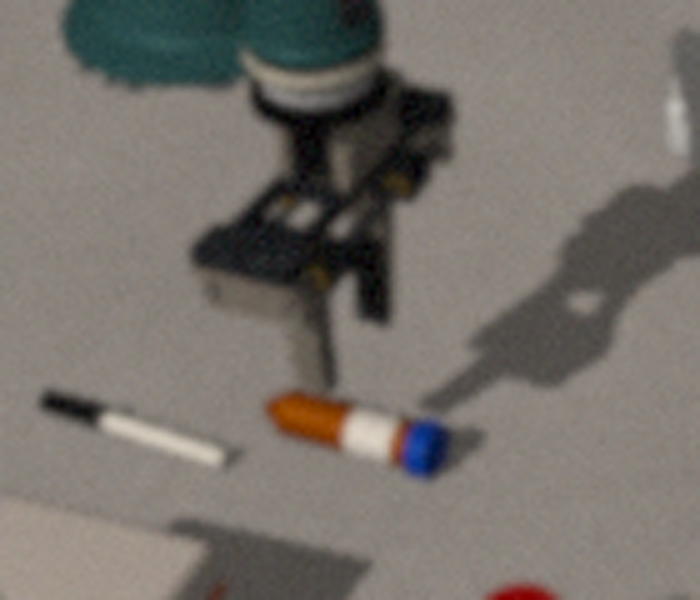

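Clear of the marker (its end at about (215,272)). Going down.

Call:
send_rows([
  [[-0.001,0.002,0.02],[0,0,0],62],
  [[-0.001,0.002,0.04],[0,0,0],62],
  [[-0.001,0.002,0.053],[0,0,0],62],
  [[-0.001,0.002,0.058],[0,0,0],62],
  [[-0.001,0.002,0.058],[0,0,0],62],
])

```text
time: 12.52
ee_pos: [0.4208, -0.338, 0.0318]
tool_rot: [-3.131, -0.252, 0.001]
force: [0.0, -1.0, -0.2]
gripper_width: 0.0572
```

```bash
python3 plan.py .420 -.3378 .0305 9;  python3 - <<'E'
from h import *
p,d=cap("scene","10"); crop(p,170,180,310,300,5,"c13")
E
```

```text
t 12.525 p [ 0.4208 -0.338   0.0318] toolx yaw 9.192046460625498 tilt -0.9999998669448629 q [ 0.1093  0.6711  0.6536  2.0281 -0.6618  0.6624 -0.2098] F [ 0.0376 -0.993  -0.2318] w 0.0572185572435329
shift [-0.0007 -0.0004  0.0013] turn [-0.0002  0.0005  0.0034] deg 0.1943045380315468
```

View pics/c13.png

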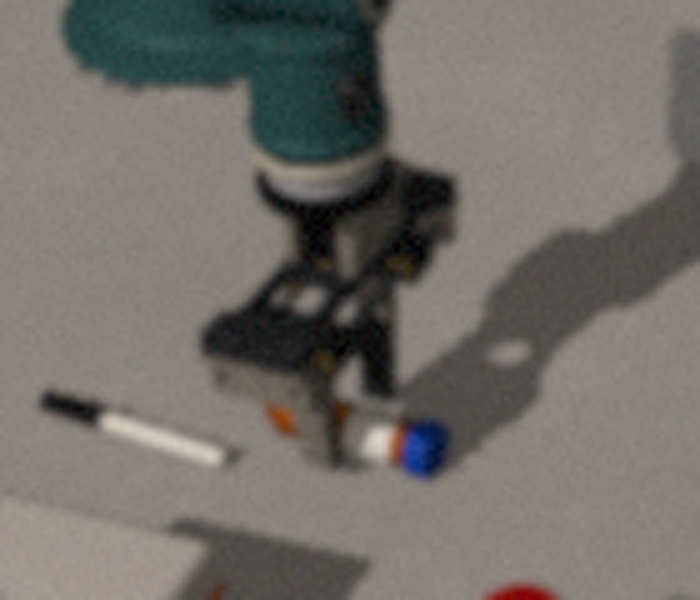

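Straddling tube B. Closing.

Call:
send_rows([
  [[0,0,0.001],[0,0,0],50],
  [[0,0,0.001],[0,0,0],40],
  [[0,0,0.001],[0,0,0],30],
  [[0,0,0.001],[0,0,0],15],
  [[0,0,0.001],[0,0,0],15],
])

```text
time: 13.2
ee_pos: [0.4212, -0.338, 0.0313]
tool_rot: [3.131, 0.252, 0.001]
force: [0.3, 0.4, 1.6]
gripper_width: 0.0284
```

Call:
send_rows([
  [[0,0,-0.005],[0,0,0],15],
  [[0,0,-0.03],[0,0,0],15],
  [[0,0,-0.07],[0,0,0],15],
  [[0,0,-0.11],[0,0,0],15],
  [[0,0,-0.15],[0,0,0],15],
])

```text
time: 13.82
ee_pos: [0.4206, -0.3378, 0.1824]
tool_rot: [-3.131, -0.252, 0.001]
force: [0.9, 0.6, -0.2]
gripper_width: 0.029
```

```bash
python3 plan.py .568 .167 .200 81.3
python3 - <<'E'
from h import *
p,d=cap("scene","11"); crop(p,170,150,310,290,4,"c14")
E
```

```text
t 13.825 p [ 0.4206 -0.3378  0.1824] toolx yaw 9.187835438902724 tilt -0.9999999044266987 q [-0.0677  0.4444  0.8705  1.9634 -0.4238  0.926  -0.3934] F [ 0.8597  0.5727 -0.2024] w 0.029042001153465086
shift [ 0.2261 -0.4748 -0.0175] turn [-0.0005  0.0001 -1.2586] deg 72.11217105559334
```

View pics/c14.png

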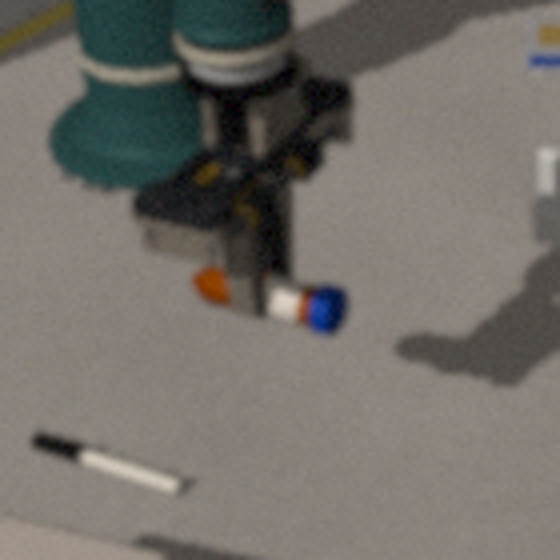

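Tube B is held level. Carrying it to the middle gap.

Call:
send_rows([
  [[0.02,-0.042,-0.01],[0,0,-0.11],15],
  [[0.04,-0.084,-0.02],[0,0,-0.22],15],
  [[0.06,-0.126,-0.02],[0,0,-0.33],15],
  [[0.08,-0.168,-0.02],[0,0,-0.44],15],
  [[0.1,-0.21,-0.02],[0,0,-0.56],15],
])

```text
time: 14.5
ee_pos: [0.4861, -0.1131, 0.2012]
tool_rot: [-2.938, -1.113, -0.001]
force: [0.2, -0.1, -0.8]
gripper_width: 0.0284
```

```bash
python3 plan.py .568 .167 .200 81.3
```

```text
t 14.5 p [ 0.4861 -0.1131  0.2012] toolx yaw 41.50540388058729 tilt -0.9999998741507179 q [-0.4621  0.295   0.743   2.035  -0.2539  0.9021 -0.4279] F [ 0.242  -0.0976 -0.8158] w 0.02840541073288766
shift [ 0.247  -0.1555  0.0014] turn [ 0.0002 -0.0005 -0.6945] deg 39.794606339671766
```

Call:
send_rows([
  [[0.045,-0.028,0],[0,0,-0.13],15],
  [[0.09,-0.056,0],[0,0,-0.26],15],
  [[0.135,-0.085,0],[0,0,-0.39],15],
  [[0.18,-0.113,0],[0,0,-0.52],15],
  [[0.22,-0.138,0],[0,0,-0.62],15],
])

```text
time: 15.12
ee_pos: [0.5604, 0.1362, 0.201]
tool_rot: [-2.458, -1.957, -0.0]
force: [-0.1, -0.9, 0.2]
gripper_width: 0.0282
```

```bash
python3 plan.py .568 .167 .180 81.3
```

```text
t 15.125 p [0.5604 0.1362 0.201 ] toolx yaw 77.0552808145185 tilt -0.9999999833533856 q [-0.6931  0.4035  0.506   1.8446 -0.2359  0.953  -0.3093] F [-0.0595 -0.879   0.1831] w 0.028245708089927102
shift [0.0317 0.0005 0.021 ] turn [-0.0001 -0.0001 -0.0741] deg 4.244731584187194
```

Call:
send_rows([
  [[0.015,0,0.005],[0,0,-0.04],15],
  [[0.027,0.001,0.02],[0,0,-0.074],15],
  [[0.027,0.001,0.04],[0,0,-0.074],15],
  [[0.027,0.001,0.05],[0,0,-0.074],15],
  [[0.027,0.001,0.05],[0,0,-0.074],15],
])

```text
time: 15.75
ee_pos: [0.5669, 0.1589, 0.1501]
tool_rot: [-2.39, -2.039, 0.003]
force: [0.6, -0.1, -0.6]
gripper_width: 0.0288
```

```bash
python3 plan.py .568 .167 .121 81.3
python3 - <<'E'
from h import *
p,d=cap("scene","12"); crop(p,280,100,430,240,5,"c15")
E
```

```text
t 15.75 p [0.5669 0.1589 0.1501] toolx yaw 80.94855915877879 tilt -0.9999975470824716 q [-0.6819  0.4877  0.4585  1.8498 -0.2741  0.8688 -0.2486] F [ 0.6326 -0.0904 -0.5605] w 0.02881999874680146
shift [ 0.0083 -0.0001  0.0291] turn [-0.0016  0.0015 -0.0061] deg 0.37371762206260567
```

View pics/c15.png

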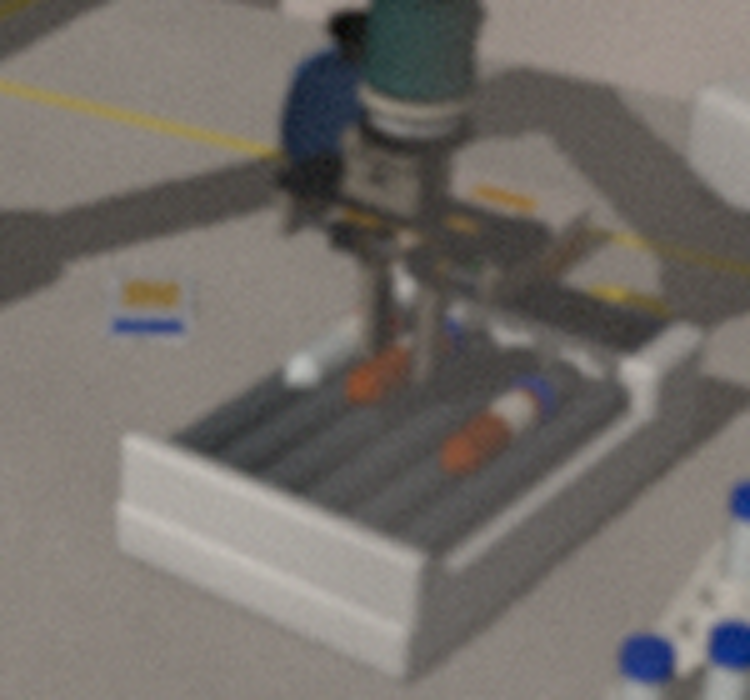

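Call:
send_rows([
  [[0.002,0,0.006],[0,0,-0.006],15],
  [[0.003,0,0.012],[0,0,-0.006],15],
  [[0.003,0,0.018],[0,0,-0.006],15],
  [[0.003,0,0.023],[0,0,-0.006],15],
  [[0.003,0,0.024],[0,0,-0.006],15],
])

```text
time: 16.42
ee_pos: [0.5677, 0.1632, 0.1266]
tool_rot: [-2.382, -2.048, 0.001]
force: [-0.4, -0.3, -0.2]
gripper_width: 0.0287
```

```bash
python3 plan.py .568 .167 .121 81.3
```

```text
t 16.425 p [0.5677 0.1632 0.1266] toolx yaw 81.39799628632345 tilt -0.9999997295449226 q [-0.6733  0.5218  0.4413  1.8594 -0.2938  0.8253 -0.2321] F [-0.4006 -0.2738 -0.2453] w 0.02866300732012577
shift [ 0.0039 -0.0002  0.0056] turn [-0.0006  0.0004  0.0017] deg 0.10666560088208257
```

Call:
send_rows([
  [[0,0,0.001],[0,0,0],15],
  [[0,0,0.002],[0,0,0],15],
  [[0,0,0.003],[0,0,0],15],
  [[0,0,0.004],[0,0,0],15],
  [[0,0,0.004],[0,0,0],15],
])

```text
time: 17.05
ee_pos: [0.5679, 0.1632, 0.123]
tool_rot: [-2.382, -2.049, 0.0]
force: [-0.0, 0.1, -0.5]
gripper_width: 0.0284
```

Call:
send_rows([
  [[0,0,0.0005],[0,0,0],15],
  [[0,0,0.0005],[0,0,0],15],
  [[0,0,0.001],[0,0,0],15],
  [[0,0,0.001],[0,0,0],15],
  [[0,0,0.001],[0,0,0],15],
])

```text
time: 17.68
ee_pos: [0.568, 0.1631, 0.1222]
tool_rot: [2.382, 2.048, 0.0]
force: [-0.5, -1.3, 0.7]
gripper_width: 0.0286
```

Call:
send_rows([
  [[0,0,0.0005],[0,0,0],15],
  [[0,0,0.001],[0,0,0],15],
  [[0,0,0.001],[0,0,0],15],
  [[0,0,0.001],[0,0,0],15],
  [[0,0,0.001],[0,0,0],15],
])

```text
time: 18.3
ee_pos: [0.568, 0.1631, 0.1219]
tool_rot: [-2.382, -2.048, -0.001]
force: [-2.9, -1.5, 7.7]
gripper_width: 0.0286
```

Contact at 7.7 N, so tube B is seated. Release and retreat.

Call:
send_rows([
  [[0,0,0],[0,0,0],34],
  [[0,0,0],[0,0,0],40],
  [[0,0,0],[0,0,0],50],
  [[0,0,0],[0,0,0],55],
  [[0,0,0],[0,0,0],55],
])

```text
time: 18.92
ee_pos: [0.5679, 0.1633, 0.121]
tool_rot: [2.382, 2.049, -0.0]
force: [-0.7, -0.3, 0.5]
gripper_width: 0.0509
```

Call:
send_rows([
  [[0,0,-0.01],[0,0,0],55],
  [[0,0,-0.03],[0,0,0],55],
  [[0,0,-0.06],[0,0,0],55],
  [[0,0,-0.1],[0,0,0],55],
  [[0,0,-0.12],[0,0,0],55],
])

```text
time: 19.55
ee_pos: [0.5691, 0.1633, 0.2451]
tool_rot: [2.381, 2.047, 0.007]
force: [-0.9, 0.0, -0.1]
gripper_width: 0.0504
```

Call:
send_rows([
  [[-0.05,0,0],[0,0,0],55],
  [[-0.1,0,0],[0,0,0],55],
  [[-0.15,0,0],[0,0,0],55],
  [[-0.2,0,0],[0,0,0],55],
  [[-0.25,0,0],[0,0,0],55],
])

```text
time: 20.18
ee_pos: [0.5305, -0.0856, 0.2429]
tool_rot: [2.381, 2.048, 0.004]
force: [0.3, -0.4, 0.4]
gripper_width: 0.0505
```

Call:
send_rows([
  [[-0.03,0,0],[0,0,0],55],
  [[-0.06,0,0],[0,0,0],55],
  [[-0.07,0,0],[0,0,0],55],
  [[-0.07,0,0],[0,0,0],55],
  [[-0.07,0,0],[0,0,0],55],
])

```text
time: 20.8
ee_pos: [0.5205, -0.1517, 0.2413]
tool_rot: [-2.379, -2.051, -0.001]
force: [-0.7, 0.2, -0.1]
gripper_width: 0.0507
```

```bash
python3 plan.py;  python3 - <<'E'
from m2 import *
p,d=cap("top","13"); crop(p,100,60,520,320,1.9,"c16")
X=cloud("top",d).astype(float)
c=np.array([.568,.1669]);y=np.radians(-8.6);R=np.array([[np.cos(y),-np.sin(y)],[np.sin(y),np.cos(y)]])
for g in((.076,-.01),(0,-.004),(-.076,.026)):
    r=tubefit(X,*(c+R@g),.112); print(r,(r[1]-c)@R,"deg off",r[2]-81.4)
    L=(X[...,:2]-c)@R; m=(abs(L[...,0]-g[0])<.006)&(abs(L[...,1]-g[1])<.03)&(X[...,2]>.105); print("top z",np.median(X[m][:,2]))
cap("scene","13")
E
```

```text
t 20.8 p [ 0.5205 -0.1517  0.2413] toolx yaw 81.51542787192841 tilt -0.9999997365984262 q [-0.2915  0.3034  0.6258  1.8933 -0.209   1.0097  0.2766] F [-0.6725  0.1592 -0.0547] w 0.050705063880942404
(177, array([0.6155, 0.1556]), np.float32(25.495056), np.float64(0.11736975000011832)) [ 0.0487 -0.0041] deg off -55.904945
top z 0.12046231735365766
(240, array([0.5681, 0.1684]), np.float32(-10.715416), np.float64(0.15782836625530888)) [-0.0002  0.0015] deg off -92.11542
top z 0.12061019385505327
(308, array([0.4977, 0.2054]), np.float32(81.26816), np.float64(0.10599505186203823)) [-0.0753  0.0275] deg off -0.13184357
top z 0.1211725640696669
```

View pics/c16.png

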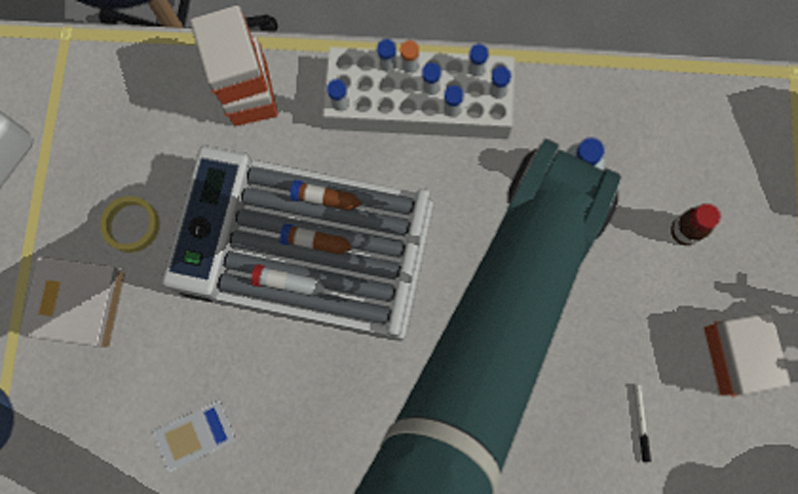

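View pics/scene13.png

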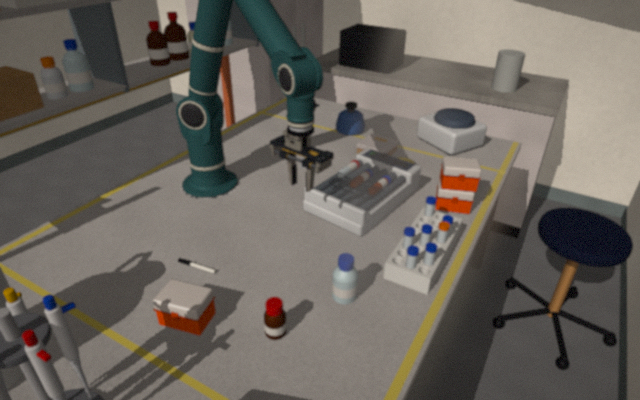

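The line fits for A and B mixed in neighbouring tubes because the search radius was too wide. I'll re-measure strip by strip.

Run:
```python
from meas import *
c=np.array([.568,.1669]);y=np.radians(-8.6);R=np.array([[np.cos(y),-np.sin(y)],[np.sin(y),np.cos(y)]])
for tag in("0","13"):
  X=cloud("top",np.load(f"top{tag}.npz")['d']).astype(float); L=(X[...,:2]-c)@R
  for gx in(.076,0,-.076):
    m=(abs(L[...,0]-gx)<.022)&(abs(L[...,1])<.135)&(X[...,2]>.108)&(X[...,2]<.14)
    if m.sum()<50: print(tag,gx,"empty");continue
    Q=L[m]; v=cv2.fitLine(Q.astype(np.float32),cv2.DIST_HUBER,0,.01,.01).ravel(); e=np.sort(Q[:,1])
    k=m&(abs(L[...,0]-gx)<.006)&(abs(L[...,1]-np.mean(Q[:,1]))<.03)
    print(tag,gx,m.sum(),"x",v[2],"y",(e[2]+e[-3])/2,"len",e[-3]-e[2],"off deg",np.degrees(v[0]/v[1]),"body top z",np.median(X[k][:,2]))
```

```text
0 0.076 empty
0 0 empty
0 -0.076 345 x -0.075413436 y 0.02456504461314851 len 0.11129238976876138 off deg -0.43180338 body top z 0.1210046300955299
13 0.076 321 x 0.07559539 y -0.001906426583143491 len 0.11040868593909156 off deg -0.7499336 body top z 0.12081684165832336
13 0 334 x -7.572707e-05 y -0.0029429425249429993 len 0.11098738383564805 off deg -0.8689256 body top z 0.12094228430522741
13 -0.076 347 x -0.07558485 y 0.024798538639274018 len 0.11202051591067563 off deg -0.5640595 body top z 0.12119154368935714
```

Both tubes are seated (body top 0.121 m, so the axis is at about 0.106 m), and the red tube hasn't moved. Handing in.

```bash
python3 -c "
from workcell import env; print(env.hand_in())"
```

```text
the job is handed in; nothing more can be done
None
```

Both amber tubes are lying on the roller mixer, and I handed the job in at about 21 s; it reports no verdict. Tube A went into the farthest gap and tube B into the middle one. Each was lowered until it touched the rollers at under 10 N, then released, and the arm backed away.

Last checks, from the top camera's depth image, in the mixer's frame:

| Tube | x (mm) | y (mm) | Off the roller line | Axis height (mm) |
|---|---|---|---|---|
| A | 75.6 | -2 | 0.7° | about 106 |
| B | 0 | -3 | 0.9° | about 106 |
| Red-capped | -75.6 | 25 | 0.6° | about 106 |

- **Red-capped tube:** it is within 0.5 mm of where it started.
- **Other objects:** those in view look unmoved in the final pictures, but I did not measure them. The arm partly hides the clear bottle in the top view; the scene view shows it standing in place.
- **Check that failed:** my first line fits for A and B at the end were wrong because their search area took in neighbouring tubes. Repeating them one gap at a time gave the values above.

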